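Show the packer which croquette goes in which tray

ROBOT

A 6-joint arm with a two-finger parallel gripper is mounted at the origin on a cart in front of the work surface, level with it; the furniture and walls round the work are solid. World frame = base frame: x ahead of the robot, y to its left, z up, the work surface at z = 0. Lengths are in mm, angles in rad, forces in N, time in s.
With the tool pointing down it reaches from about 400 to 925 mm from the base axis. Payload 12.5 kg.
Tool frame: the origin (TCP) lies midway between the tips of the shut fingers; the grasp point (between the pads) lies env.grasp_offset behind it (env.grasp_offset is the distance from the TCP to the grasp point, in mm); x points along the fingers, y is the direction in which the jaws open and shut, and the axes are right-handed (so a half turn about x gives the same grasp; the last joint's range is limited). The gripper opens to 95 mm and grips with 3 to 60 N. Pads are 20 mm wide; open, the fingers measure 119 mm over their backs; the gripper's body (75 mm by 180 mm) begins 59 mm behind the grasp point.
Start: joints at [-1.255, 0.491, 1.559, -0, 1.092, -0.106], TCP at [255.901, -570.229, 214.661] pointing down, gripper open.
Joint ranges: [-3.1, 3.1], [-0.84, 2.19], [0.05, 2.79], [-1.13, 4.28], [0.06, 2.93], [-2.69, 2.69]. Speed limits (rad/s): [2.22, 2.22, 2.79, 3.14, 3.14, 3.14].

INTERFACE

Orientations are given as [roll, pitch, yaw] about the fixed x, y, z axes, in that order (R = Rz(yaw) Ry(pitch) Rx(roll)).
In Python, from cell import env gives the robot as it stands.
- The arm moves only by the tool apply_moves, never from a script. Its arguments are lists of equal length, an entry for each row: "offset": the shift along the world's x, y, z in units of 25 mm (1.0 is 25 mm), a list of three; "yaw": the turn about the world's z in units of 6 degrees (1.0 is 6 degrees); "jaw": the closure, from -1 (fully open) to 1 (shut), so that 0 is half open. A call has 1 to 20 rows; each row is the pose to reach, as a shift and turn from the pose measured when the call began; what a row does not reach only later rows make up. A row lasts 1/8 s, in which the tool goes at most 62.5 mm and 10.7 degrees, less where a joint would pass 70% of its speed; a pose out of reach is approached as far as the arm can. A call with a gripper value outside its range is refused whole. The fingers move at their own pace and stop on an object; the grip force is fixed at half the most. Time passes only in rows, so rows that repeat a pose let the fingers close. It gives the time, the measured TCP pose, the force and the opening at its end, in the units of the state.
- env.state(): the state, without advancing time (a new reading comes with each control period).
- env.read_camera(name): name is "scene" or "top" or "wrist"; returns a dict with "frame" (480x640x3 uint8, red, green, blue), "fx", "fy", "cx", "cy" (pixels), "distortion" ([k1, k2, p1, p2, k3] as OpenCV has them; the pictures are not rectified), "xyz" and "rotation" of the camera in the world; the wrist camera has in their place "hand_eye" (4x4, takes a point from camera to tool coordinates, whose origin is the TCP and whose axes are the tool frame's). Camera axes: x right, y down, z forward; pixel columns grow to the right and rows downward; lengths in mm; the calibration is good to about 2 mm. A picture is of the moment at which its call begins: read the wrist's pose just before it. There is no depth.
- env.job_done(): hands the job in, once; it reports no verdict.
The state is a dict: "t": time; "joints": joint angles; "qvel": joint speeds; "tau": joint torques, N m; "eef_pos": TCP position; "tcp_rot": TCP orientation; "ft_force": force on the tool from outside, world axes, zero at the start; "moment": the same for the moment, N m; "opening": opening from 0.0 (shut) to 1.0 (fully open).
Only numpy, scipy, OpenCV 4.12 (cv2) and the standard library are available. Lean on these libraries where they do the work, as an engineer would, in place of code of your own. Each camera call takes 0.05 s, during which the arm holds its last target.

TASK

Show the packer what is left to do: press the call button, then point at the one croquette lying loose on the worktop, then at the empty black tray it belongs in. Point with the fingertips from straight above, about 3 cm over the middle of the thing and without touching it, two seconds at each, and finish while still pointing at the empty tray. Do not touch the croquette, the trays, the seal pad or the salt shaker, and do not lower the hand over the two filled trays, even in passing.

Things in the scene. Friction and masses are not known exactly. Their poses are not given: they have to be found in the camera images.
- call_button (a joint): travel of the call button in m: 0 up, 0.006 fully down (needs 5 N); it counts as pressed beyond 0.004 and springs back up when let go
- call_button_top (a point): centre of the top face of the call button, a grey round push button 40 mm across in a low round white housing (56 mm across, 12 mm high) fixed to the worktop near its front; its top stands 22 mm above the worktop, 16 mm when fully down; it is pressed straight down; the housing stands left or right of the robot's middle
- stray_croquette: the only croquette that lies directly on the worktop, not in a tray: brown, 37 x 47 mm, 21 mm high, loose; origin at the centre of its underside, z up. It lies near the front, on the other side of the middle from the call button
- empty_tray: the empty one of three equal black food trays standing side by side behind the croquette and the button: 130 mm (its x) by 190 mm (its y), rim 30 mm high, floor 2 mm thick; light and loose; origin at the centre of its underside, z up. Which of the three places it has changes
- filled_tray_a: a tray like the empty one, holding three croquettes that do not rise above its rim; origin at the centre of its underside. Keep the hand well above it: fingertips at least 100 mm above the worktop within 80 mm of its centre
- filled_tray_b: the second filled tray, like the first
- seal_pad: pad of printed seals lying flat, 150 x 105 mm, 9 mm thick, near the front in the middle; leave it alone; origin at the centre of its underside
- salt_shaker: salt shaker, 44 mm across, 90 mm high, standing near the front edge to the right; leave it alone; origin at the centre of its underside
Things that resemble listed ones, but are neither listed nor needed, are in the scene too. What is shaped like the stray_croquette but pink or purple is not meant.

How it is judged:
By the outcome, as a careful person would: the job done as asked, in the order asked, and still so for the second after the job is handed in, with the robot touching nothing.
It also fails if it takes over 61 s, if anything falls off the work surface, if the arm or the gripper's body presses on something with over 40 N, if the wrist force passes 120 N, or if a joint passes its speed limit or range.

## Working session

There is one attempt and no reset: what is moved stays moved. The work goes in short steps, Python scripts to look and compute and a tool call to move; the robot and the scene stay as the last step left them, time stands still between calls to the robot, and variables do not carry over. Pictures are saved under pics/ and viewed, and the job is handed in when it is done.

Besides the shell and the picture viewer there is one more tool, called as name([rows], argument=value, ...), one row to a line, values as JSON. apply_moves: Moves the arm, as the interface text tells. Its arguments: {"type":"object","properties":{"offset":{"type":"array"},"yaw":{"type":"array"},"jaw":{"type":"array"}},"required":["offset","yaw","jaw"]}

```bash
mkdir -p pics; ls; python3 - <<'E'
from cell import env
import cv2
s=env.state();print(s, env.grasp_offset)
for n in("scene","top"):
    c=env.read_camera(n);cv2.imwrite(f"pics/{n}0.png",c["frame"][:,:,::-1])
    print({k:v for k,v in c.items() if k!="frame"})
E
```

```text
pics
{'t': 0.0, 'joints': array([-1.25456596e+00,  4.91568189e-01,  1.55950795e+00, -9.28144524e-06,
        1.09168167e+00, -1.05570178e-01]), 'qvel': array([-1.30969989e-03,  2.35515403e-05,  6.01194484e-04, -9.26174140e-04,
        4.44675885e-04,  6.27472824e-05]), 'tau': array([-1.55946823e-04, -6.12650084e+01, -2.58183521e+01,  6.92353863e-02,
        4.81873623e-02, -1.11939901e-04]), 'eef_pos': array([ 255.82919451, -569.94839429,  214.03624352]), 'tcp_rot': array([-1.66930196,  1.56963115,  1.89409552]), 'ft_force': array([-0.31240698, -0.47771836,  0.26335959]), 'moment': array([-0.01680049, -0.02089479, -0.00790979]), 'opening': 1.0026735366493797} 18.8
{'fx': 464.2471699313202, 'fy': 464.2471699313202, 'cx': 317.8383090581343, 'cy': 235.3432127589235, 'distortion': array([-0.08477837,  0.        ,  0.        ,  0.        ,  0.        ]), 'xyz': array([-161.25226815, -477.64781707,  790.55055714]), 'rotation': array([-2.35951236,  0.01079804, -1.02311441])}
{'fx': 448.092977666701, 'fy': 448.092977666701, 'cx': 323.80230706795436, 'cy': 245.28202494332706, 'distortion': array([0.00701662, 0.        , 0.        , 0.        , 0.        ]), 'xyz': array([334.61287995, -90.65143431, 916.2785049 ]), 'rotation': array([-2.99699153,  0.04078856, -1.58033347])}
```

View pics/top0.png

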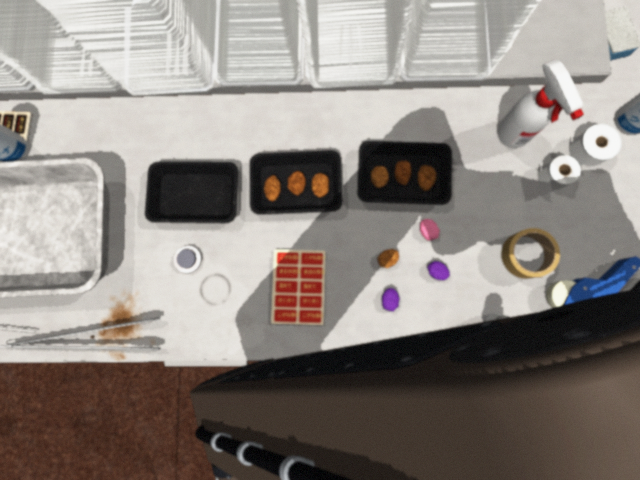

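View pics/scene0.png

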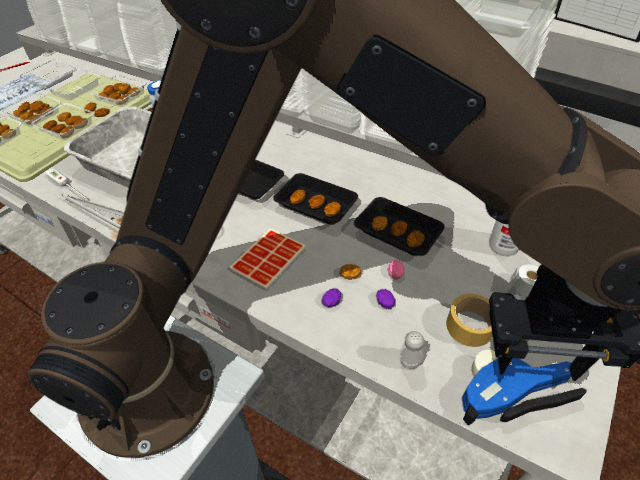

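In the top picture, the loose brown piece is at (389,258). The pink one at (429,230) and the purple ones at (438,270) and (390,299) are decoys. The trays are at (192,191), which looks empty, and (296,182) and (405,172), both filled. For the button there are two round things: a grey disc in a white ring at (187,259), and a pale flat ring at (215,290). I'll check both in enlarged crops.

```bash
cat > h.py <<'E'
import numpy as np,cv2
from scipy.spatial.transform import Rotation as R
def px2w(c,uv,z):
    K=np.array([[c["fx"],0,c["cx"]],[0,c["fy"],c["cy"]],[0,0,1]])
    p=cv2.undistortPoints(np.array([[uv]],float),K,c["distortion"])[0,0]
    d=R.from_euler("xyz",c["rotation"]).apply([p[0],p[1],1]);o=c["xyz"]
    return (o+d*(z-o[2])/d[2]).round(1)
E
python3 - <<'E'
from cell import env
from h import *
c=env.read_camera("top");f=c["frame"][:,:,::-1]
cr=lambda u,v,w:cv2.resize(f[v-w:v+w,u-w:u+w],(400,400),interpolation=cv2.INTER_CUBIC)
cv2.imwrite("pics/crop1.png",np.hstack([cr(200,270,40),cr(405,265,50)]))
hsv=cv2.cvtColor(np.ascontiguousarray(f),cv2.COLOR_BGR2HSV)
def comp(m,u,v,nm,z):
    n,l,s,ce=cv2.connectedComponentsWithStats(m.astype(np.uint8));i=l[v,u]
    cnt=cv2.findContours((l==i).astype(np.uint8),0,2)[0];r=cv2.minAreaRect(max(cnt,key=len))
    print(nm,i,s[i],ce[i],r,px2w(c,ce[i],z),px2w(c,r[0],z))
comp((hsv[...,1]>120)&(hsv[...,0]<20),389,258,"croq",10)
d=f.max(2)<60
for u,v in((192,191),(285,165),(405,150)):comp(d,u,v,"tray",28)
for u,v in((187,259),(215,290)):print(px2w(c,(u,v),22), px2w(c,(u,v),0))
E
```

```text
croq 42 [378 250  20  18 272] [387.86764706 257.88235294] ((388.2500305175781, 257.75), (15.55634880065918, 20.50609588623047), 45.0) [ 439.2 -184.5   10. ] [ 439.5 -185.3   10. ]
tray 9 [ 146  162   92   60 5246] [191.78955395 191.63743805] ((191.5, 191.5), (59.0, 91.0), 90.0) [580.5 216.   28. ] [580.8 216.7  28. ]
tray 8 [ 251  151   92   63 4216] [295.68406072 181.20683112] ((296.1677551269531, 181.90054321289062), (61.1210823059082, 91.10105895996094), 89.0759506225586) [598.2   0.9  28. ] [ 5.967e+02 -1.000e-01  2.800e+01]
tray 7 [ 357  142   95   63 4747] [405.14240573 172.44069939] ((404.50616455078125, 172.77793884277344), (94.019287109375, 61.72618865966797), 1.5911402702331543) [ 611.8 -222.9   28. ] [ 611.1 -221.6   28. ]
[441.4 223.3  22. ] [444. 231.   0.]
[377.9 164.1  22. ] [379.  170.4   0. ]
```

View pics/crop1.png

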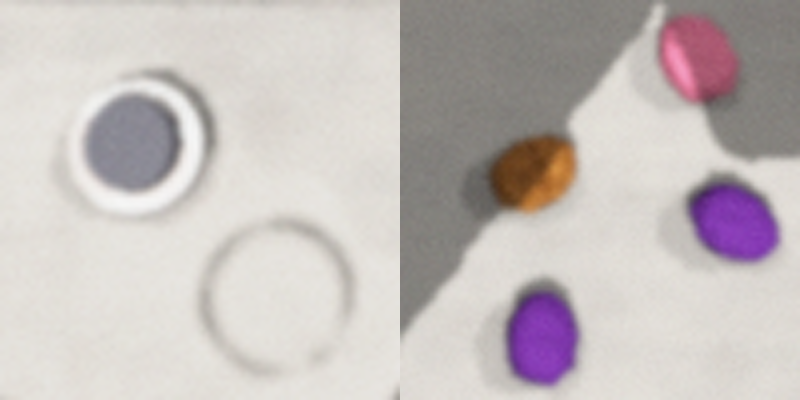

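The crop confirms it: the button is the raised grey disc in the white housing, centre about (186.6,258.4). The ring beside it is only a stain. The brown piece at (388.7,258.2) is the stray croquette, and the empty tray is the left one. I'll shut the fingers and travel high to a point above the button.

apply_moves([
  [2, 3, 0],
  [4, 6, 0],
  [6, 9, 0],
  [8, 11, 0],
  [9, 13, 0],
  [9, 15, 0],
  [9, 17, 0],
  [9, 19, 0],
  [9, 21, 0],
  [9, 23, 0],
  [9, 25, 0],
  [8.5, 27, 0],
  [8, 29, -0.5],
  [7.6, 30.5, -1],
  [7.4, 31.8, -2],
  [7.4, 31.8, -3],
  [7.4, 31.8, -3],
  [7.4, 31.8, -3],
  [7.4, 31.8, -3],
  [7.4, 31.8, -3],
], yaw=[0, 0, 0, 0, 0, 0, 0, 0, 0, 0, 0, 0, 0, 0, 0, 0, 0, 0, 0, 0], jaw=[1, 1, 1, 1, 1, 1, 1, 1, 1, 1, 1, 1, 1, 1, 1, 1, 1, 1, 1, 1])

```text
t: 2.65
eef_pos: [441.2, 224.8, 139.9]
tcp_rot: [-2.635, 1.569, 0.928]
ft_force: [0.2, -0.7, -0.2]
opening: 0.008
```

```bash
python3 - <<'E'
from cell import env
from h import *
s=env.state();w=env.read_camera("wrist");c=env.read_camera("top")
cv2.imwrite("pics/w1.png",w["frame"][:,:,::-1]);cv2.imwrite("pics/t1.png",c["frame"][:,:,::-1])
T=np.eye(4);T[:3,:3]=R.from_euler("xyz",s["tcp_rot"]).as_matrix();T[:3,3]=s["eef_pos"]
print(T.round(3));M=T@w["hand_eye"];print(M.round(2))
K=[w[k] for k in("fx","fy","cx","cy")];np.savez("w1.npz",M=M,K=K,d=w["distortion"])
Km=np.array([[K[0],0,K[2]],[0,K[1],K[3]],[0,0,1]])
Mi=np.linalg.inv(M)
for P in([442,224,22],[580.5,216,28],[580.5,216,2],s["eef_pos"]):
    q=cv2.projectPoints(np.array([P],float),cv2.Rodrigues(Mi[:3,:3])[0],Mi[:3,3],Km,w["distortion"])[0].ravel();print(P,q)
E
```

```text
[[ 1.00000e-03  4.09000e-01 -9.13000e-01  4.41170e+02]
 [ 1.00000e-03 -9.13000e-01 -4.09000e-01  2.24772e+02]
 [-1.00000e+00 -1.00000e-03 -1.00000e-03  1.39884e+02]
 [ 0.00000e+00  0.00000e+00  0.00000e+00  1.00000e+00]]
[[ 4.1000e-01 -8.7000e-01 -2.7000e-01  5.1734e+02]
 [-9.1000e-01 -3.9000e-01 -1.2000e-01  2.5774e+02]
 [-0.0000e+00  2.9000e-01 -9.6000e-01  3.0992e+02]
 [ 0.0000e+00  0.0000e+00  0.0000e+00  1.0000e+00]]
[442, 224, 22] [322.30918448 229.47301307]
[580.5, 216, 28] [426.02046372  40.06775823]
[580.5, 216, 2] [417.08221613  45.74825867]
[441.17033864 224.77157064 139.88430813] [319.95114126 304.81144979]
```

View pics/w1.png

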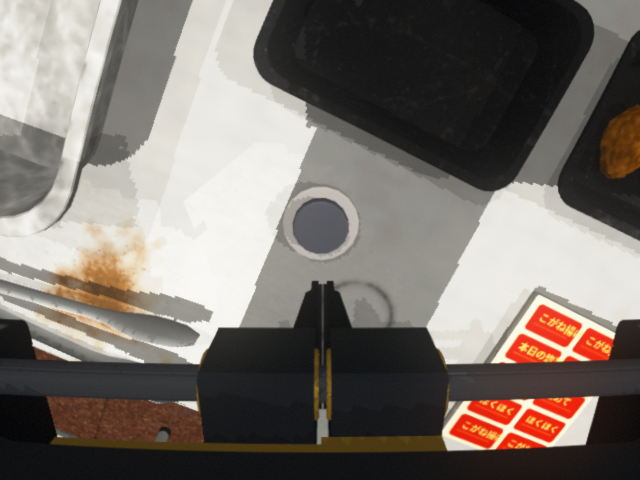

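View pics/t1.png

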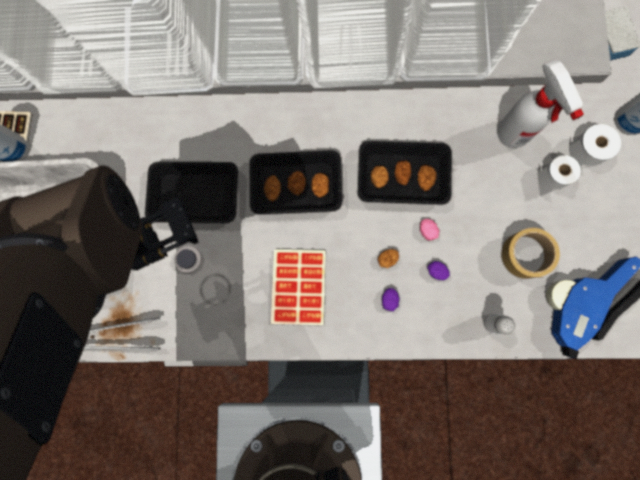

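The wrist view shows the grey button at (320,225), with (442,224) predicted at (322,229), so the two agree within 2–3 mm. The tray ahead is empty. The pressing path is clear, so I go down and press.

apply_moves([
  [0.08, 0, -1],
  [0.08, 0, -2.5],
  [0.08, 0, -4],
  [0.08, 0, -4.4],
  [0.08, 0, -4.4],
  [0.08, 0, -4.6],
  [0.08, 0, -4.7],
  [0.08, 0, -4.8],
  [0.08, 0, -4.87],
  [0.08, 0, -4.92],
  [0.08, 0, -4.92],
  [0.08, 0, -4.92],
  [0.08, 0, -4.92],
], yaw=[0, 0, 0, 0, 0, 0, 0, 0, 0, 0, 0, 0, 0], jaw=[1, 1, 1, 1, 1, 1, 1, 1, 1, 1, 1, 1, 1])

```text
t: 4.38
eef_pos: [443.3, 224.9, 16.8]
tcp_rot: [-2.722, 1.569, 0.841]
ft_force: [2.8, 0.7, 4.7]
opening: 0.004
```

4.7 N at z = 16.8 means it is almost fully down. I'll press 1 mm more to bottom it out clearly, then lift.

apply_moves([
  [0, 0, -0.04],
  [0, 0, -0.05],
  [0, 0, -0.05],
  [0, 0, -0.05],
], yaw=[0, 0, 0, 0], jaw=[1, 1, 1, 1])

```text
t: 4.88
eef_pos: [443.4, 224.9, 16.1]
tcp_rot: [-2.854, 1.569, 0.709]
ft_force: [-0.1, -0.1, 14.9]
opening: 0.004
```

```bash
python3 - <<'E'
from cell import env
from h import *
s=env.state();print(s["eef_pos"],s["ft_force"],s["t"])
w=env.read_camera("wrist");cv2.imwrite("pics/w2.png",w["frame"][:,:,::-1])
E
```

```text
[443.36964901 224.94237453  16.11987638] [-0.14258093 -0.12982612 14.90403449] 4.875
```

View pics/w2.png

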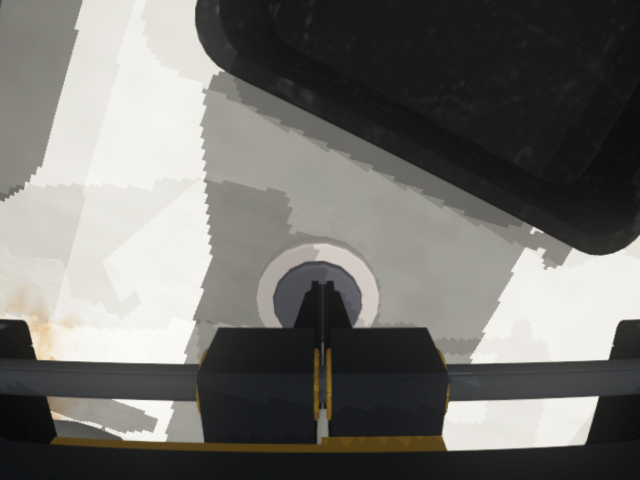

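The fingertips bottomed the button out (z 16.1, 14.9 N) and sit centrally on it, at about (320,300) in the picture. Next I lift and travel high to the croquette, stopping above it to check.

apply_moves([
  [0, 0, 2],
  [0, 0, 4],
  [0, -1, 5.5],
  [0.3, -3, 6],
  [0.5, -5, 6],
  [0.5, -7, 6],
  [0.5, -9, 6],
  [0.5, -11, 6],
  [0.3, -13, 6],
  [0, -15, 6],
  [-0.15, -16.4, 5],
  [-0.15, -16.4, 4.5],
  [-0.15, -16.4, 4.5],
  [-0.15, -16.4, 4.5],
], yaw=[0, 0, 0, 0, 0, 0, 0, 0, 0, 0, 0, 0, 0, 0], jaw=[1, 1, 1, 1, 1, 1, 1, 1, 1, 1, 1, 1, 1, 1])

```text
t: 6.68
eef_pos: [439.8, -184.2, 128.9]
tcp_rot: [-2.762, 1.569, 0.802]
ft_force: [-0.3, -0.0, 0.2]
opening: 0.005
```

```bash
python3 - <<'E'
from cell import env
from h import *
s=env.state();w=env.read_camera("wrist")
cv2.imwrite("pics/w3.png",w["frame"][:,:,::-1])
T=np.eye(4);T[:3,:3]=R.from_euler("xyz",s["tcp_rot"]).as_matrix();T[:3,3]=s["eef_pos"]
M=T@w["hand_eye"];print(s["eef_pos"])
w["xyz"]=M[:3,3];w["rotation"]=R.from_matrix(M[:3,:3]).as_euler("xyz")
f=w["frame"];hsv=cv2.cvtColor(f,cv2.COLOR_RGB2HSV)
m=((hsv[...,1]>130)&(hsv[...,0]<22)&(hsv[...,0]>5)).astype(np.uint8);m[320:]=0
n,l,st,ce=cv2.connectedComponentsWithStats(m)
for i in range(1,n):
    if st[i,4]>300: print(st[i],ce[i],px2w(w,ce[i],10))
E
```

```text
[ 439.76776399 -184.1908282   128.94425016]
[387   0  56  21 864] [412.3125       8.19212963] [ 594.  -177.4   10. ]
[ 459    0   65   51 2269] [486.83737329  19.85059498] [ 608.4 -223.3   10. ]
[ 512   16   70   83 3962] [546.03003534  58.25921252] [ 605.4 -270.    10. ]
[ 40  98  42  27 438] [ 61.03652968 111.46118721] [443.9   9.3  10. ]
[105 129  44  29 441] [127.27210884 143.04761905] [441.9 -40.   10. ]
[ 28 137  42  30 424] [ 48.66037736 150.62735849] [414.8  10.7  10. ]
[ 81 163  55  33 521] [108.57005758 178.78886756] [413.2 -35.   10. ]
[ 291  208   65   51 2628] [322.02054795 233.48135464] [ 437.6 -186.1   10. ]
[  0 245  38  27 325] [ 19.12923077 256.77538462] [328.   13.9  10. ]
[ 60 273  39  26 340] [ 78.93529412 284.42647059] [326.2 -35.4  10. ]
```

View pics/w3.png

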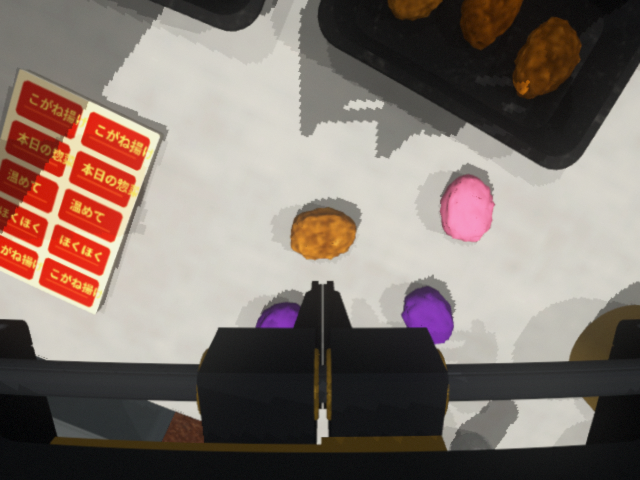

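The wrist view shows the brown croquette at (322,233), which gives (437.6,-186.1). The top camera gave (439,-185.5), so they agree. I descend to z ≈ 51, 30 mm above its 21 mm top, and hold.

apply_moves([
  [-0.04, -0.05, -1],
  [-0.04, -0.05, -2.2],
  [-0.04, -0.05, -2.9],
  [-0.04, -0.05, -3.1],
  [-0.04, -0.05, -3.1],
  [-0.04, -0.05, -3.1],
  [-0.04, -0.05, -3.1],
  [-0.04, -0.05, -3.1],
  [-0.04, -0.05, -3.1],
  [-0.04, -0.05, -3.1],
  [-0.04, -0.05, -3.1],
  [-0.04, -0.05, -3.1],
  [-0.04, -0.05, -3.1],
  [-0.04, -0.05, -3.1],
  [-0.04, -0.05, -3.1],
  [-0.04, -0.05, -3.1],
  [-0.04, -0.05, -3.1],
  [-0.04, -0.05, -3.1],
  [-0.04, -0.05, -3.1],
  [-0.04, -0.05, -3.1],
], yaw=[0, 0, 0, 0, 0, 0, 0, 0, 0, 0, 0, 0, 0, 0, 0, 0, 0, 0, 0, 0], jaw=[1, 1, 1, 1, 1, 1, 1, 1, 1, 1, 1, 1, 1, 1, 1, 1, 1, 1, 1, 1])

```text
t: 9.22
eef_pos: [438.9, -185.5, 51.6]
tcp_rot: [-3.023, 1.568, 0.542]
ft_force: [0.0, -0.4, -0.5]
opening: 0.006
```

```bash
python3 - <<'E'
from cell import env
from h import *
print(env.state()["eef_pos"])
w=env.read_camera("wrist");cv2.imwrite("pics/w4.png",w["frame"][:,:,::-1])
E
```

```text
[ 438.92433372 -185.49437513   51.62040805]
```

View pics/w4.png

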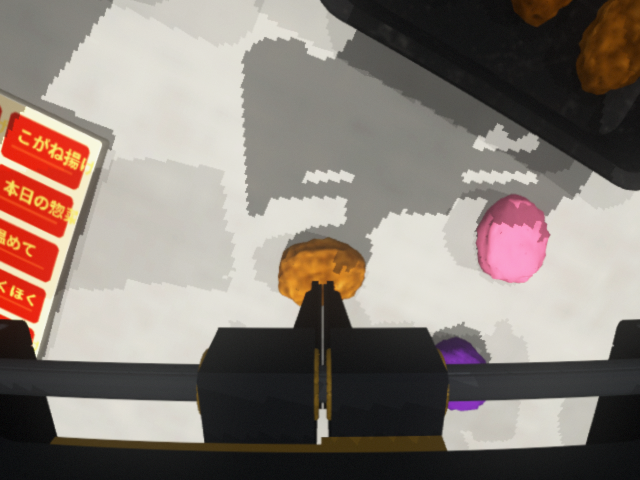

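The fingertips are centred over the croquette at (322,275) with nothing touched. I hold a little longer, then rise and cross high to above the empty tray.

apply_moves([
  [0, 0, 0],
  [0, 0, 0],
  [0, 0, 0],
  [0, 0, 0],
  [0, 0, 0],
  [0, 0, 0],
  [0, 0, 2],
  [0, 0, 4],
  [0, 1, 5],
  [0, 3, 5],
  [0, 5, 5],
  [0, 7, 5],
  [0.3, 9, 5],
  [0.8, 11, 5],
  [1.5, 13, 5],
  [3, 15, 5],
  [5, 16.1, 5],
  [5.65, 16.1, 4],
  [5.65, 16.1, 4],
  [5.65, 16.1, 4],
], yaw=[0, 0, 0, 0, 0, 0, 0, 0, 0, 0, 0, 0, 0, 0, 0, 0, 0, 0, 0, 0], jaw=[1, 1, 1, 1, 1, 1, 1, 1, 1, 1, 1, 1, 1, 1, 1, 1, 1, 1, 1, 1])

```text
t: 11.78
eef_pos: [579.5, 216.7, 152.1]
tcp_rot: [-2.944, 1.569, 0.62]
ft_force: [-0.1, -0.3, 0.9]
opening: 0.007
```

```bash
python3 - <<'E'
from cell import env
from h import *
s=env.state();w=env.read_camera("wrist")
cv2.imwrite("pics/w5.png",w["frame"][:,:,::-1])
T=np.eye(4);T[:3,:3]=R.from_euler("xyz",s["tcp_rot"]).as_matrix();T[:3,3]=s["eef_pos"]
M=T@w["hand_eye"];print(s["eef_pos"],s["t"])
Mi=np.linalg.inv(M);Km=np.array([[w["fx"],0,w["cx"]],[0,w["fy"],w["cy"]],[0,0,1]])
P=np.array([[580.5+a*65,216+b*95,30] for a in(-1,1) for b in(-1,1)],float)
print(cv2.projectPoints(P,cv2.Rodrigues(Mi[:3,:3])[0],Mi[:3,3],Km,w["distortion"])[0].reshape(-1,2).round())
f=w["frame"][:,:,::-1].copy()
q=cv2.projectPoints(P,cv2.Rodrigues(Mi[:3,:3])[0],Mi[:3,3],Km,w["distortion"])[0].reshape(-1,2).astype(int)
cv2.polylines(f,[q[[0,1,3,2]].reshape(-1,1,2)],True,(0,255,0),1);cv2.imwrite("pics/w5.png",f)
E
```

```text
[579.53321057 216.72952146 152.14885675] 11.775
[[399. 349.]
 [167. 255.]
 [483. 200.]
 [230.  83.]]
```

View pics/w5.png

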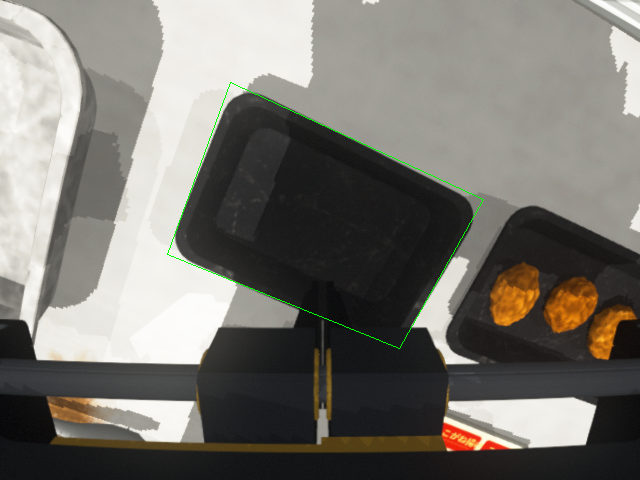

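The projected outline of a tray centred at (580.5,216) fits the empty tray in the image to within a few pixels, and no croquette lies inside. I descend to z ≈ 39, just above the rim plane and about 3.5 cm over the floor, and hold.

apply_moves([
  [0, 0, -1],
  [0, 0, -2.5],
  [0, 0, -3.8],
  [0, 0, -4.3],
  [0, 0, -4.5],
  [0, 0, -4.5],
  [0, 0, -4.5],
  [0, 0, -4.5],
  [0, 0, -4.5],
  [0, 0, -4.5],
  [0, 0, -4.5],
  [0, 0, -4.5],
  [0, 0, -4.5],
  [0, 0, -4.5],
  [0, 0, -4.5],
  [0, 0, -4.5],
  [0, 0, -4.5],
  [0, 0, -4.5],
  [0, 0, -4.5],
  [0, 0, -4.5],
], yaw=[0, 0, 0, 0, 0, 0, 0, 0, 0, 0, 0, 0, 0, 0, 0, 0, 0, 0, 0, 0], jaw=[1, 1, 1, 1, 1, 1, 1, 1, 1, 1, 1, 1, 1, 1, 1, 1, 1, 1, 1, 1])

```text
t: 14.32
eef_pos: [579.7, 216.7, 40.1]
tcp_rot: [-3.067, 1.568, 0.498]
ft_force: [0.4, 0.1, -0.2]
opening: 0.004
```

apply_moves([
  [0, 0, 0],
  [0, 0, 0],
  [0, 0, 0],
  [0, 0, 0],
  [0, 0, 0],
  [0, 0, 0],
], yaw=[0, 0, 0, 0, 0, 0], jaw=[1, 1, 1, 1, 1, 1])

```text
t: 15.08
eef_pos: [579.7, 216.7, 40.1]
tcp_rot: [-3.064, 1.568, 0.5]
ft_force: [0.3, 0.2, -0.7]
opening: 0.005
```

```bash
python3 - <<'E'
from cell import env
from h import *
s=env.state();print(s["t"],s["eef_pos"],s["ft_force"])
a=env.read_camera("wrist")["frame"];b=env.read_camera("top")["frame"]
cv2.imwrite("pics/f.png",cv2.resize(np.hstack([a,b]),(800,300))[:,:,::-1])
E
```

```text
15.075 [579.6887378  216.73670886  40.09829727] [ 0.29915095  0.22752179 -0.68648821]
```

View pics/f.png

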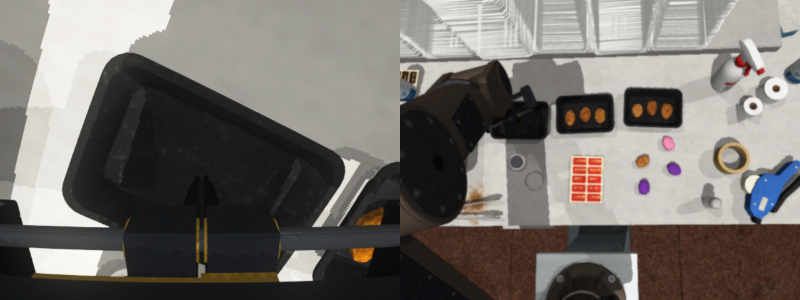

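The fingertips are over the middle of the empty tray, at (203,180) in the left half of the picture. Everything else is where it was, and no contact force shows. Handing in.

```bash
python3 -c "
from cell import env
print(env.job_done())"
```

```text
the job is handed in; nothing more can be done
None
```

I pressed the call button, pointed at the stray croquette, then pointed at the empty left-hand tray, and handed the job in at about 15 s while still pointing at it.

- **Button:** the fingertips reached z = 16.1 mm with 14.9 N, so it was fully down.
- **Croquette:** I held for over 2 s at (439, -185.5, 51.6), about 3 cm above its top.
- **Empty tray:** I held for over 2 s at (579.7, 216.7, 40.1). That is about 38 mm above the tray floor and 10 mm above the rim plane. The task does not say which of these the 3 cm is measured from, so I chose a height between the two.
- **Filled trays:** all sideways travel was high, and the hand never came down over them.

The last pictures showed nothing else moved, and the force reading showed no contact. The wrist and top cameras agreed to within 2–3 mm on the button and croquette, and the tray outline matched to within a few pixels. No check failed.

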